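# Check a twelve-tooth change gear against the master and sort the gears

## Robot

A 6-joint arm with a two-finger parallel gripper is mounted at the origin on a cart in front of the work surface, level with it; the furniture and walls round the work are solid. World frame = base frame: x ahead of the robot, y to its left, z up, the work surface at z = 0. Lengths are in m, angles in rad, forces in N, time in s.
With the tool pointing down it reaches from about 0.425 to 0.95 m from the base axis. Payload 3.5 kg.
Tool frame: the origin (TCP) lies on the centre line of the jaws, within the pads' length; the fingertips stand ctrl.tcp_to_tips ahead of it and the grasp point (between the pads) lies 5 mm behind it (ctrl.tcp_to_tips is the distance from the TCP to the fingertips, in m); z points along the fingers, y is the line along which they close (so a half turn about z gives the same grasp; the last joint's range is limited). The gripper opens to 85 mm and grips with 20 to 120 N. Pads are 22 mm wide; open, the fingers measure 114 mm over their backs; the gripper's body (76 mm by 85 mm) begins 54 mm behind the grasp point. The pads swing forward as they close: fully open they stand 13 mm farther back than shut.
Start: joints at [1.187, 0.286, 1.577, -0, 1.279, -0.15], TCP at [0.156, 0.657, 0.245] pointing down, gripper open.
Joint ranges: [-2.77, 2.77], [-0.9, 2.22], [0.21, 2.48], [-1.53, 4.67], [0.24, 2.81], [-2.84, 2.84]. Speed limits (rad/s): [2.79, 2.79, 3.14, 3.14, 3.14, 3.14].

## Interface

Orientations are given as a unit quaternion [w, x, y, z].
In Python, from bench import ctrl gives the robot as it stands. Calls block until the motion is done:
- ctrl.movep(position, orientation): joint-space move of the TCP to a pose.
- ctrl.servo_line(position, rotation=None, speed=0.15, until_force=None): straight line of the TCP; rotation=None keeps the orientation; speed is the mean speed in m/s. With until_force (N) it stops when the force on the tool has changed by that much, and returns True; else False.
- ctrl.move_joints(angles): joint-space move.
- ctrl.grip(opening, f_grip=None): finger opening in m; f_grip is the grip in N (None keeps the last); returns when the fingers have stopped.
- ctrl.hold(seconds).
- ctrl.ik(position, orientation): joint angles nearest the present ones, or None.
- ctrl.observe(): the state.
- ctrl.read_camera(name): name is "scene" or "top" or "wrist"; returns the picture (480x640x3 uint8, red, green, blue); there is no depth.
- ctrl.camera_params(name): a dict with "fovy" (degrees; the focal length in pixels is half the picture's height over the tangent of half this angle, whatever the lens; pixels are square), "cx", "cy" (the principal point, pixels), "D" ([k1, k2, p1, p2, k3] as OpenCV has them; the pictures are not rectified), "cam_to_world" (4x4, takes a point from camera to world coordinates). Camera axes: x right, y up, looking along -z (the intrinsics and any distortion apply to the point x, -y, -z); pixel columns grow to the right and rows downward; lengths in m; the calibration is good to about 2 mm. A picture is of the moment at which its call begins: read the wrist's pose just before it. camera_params takes no time and is no camera call; for the wrist camera it gives the pose at the moment of the call.
A pose or a line that the arm cannot do raises ctrl.Unreachable and nothing moves.
- ctrl.sign_off(): hands the job in; it is judged then, once.
The state is a dict: "time": time; "joint_pos": joint angles; "dq": joint speeds; "tau": joint torques, N m; "eef_pos": TCP position; "eef_rot": TCP orientation; "contact_force": force on the tool from outside, world axes, zero at the start; "torque": the same for the moment, N m; "opening": finger opening in m; "gripper_force": force on a finger pad.
Only numpy, scipy, OpenCV 4.12 (cv2) and the standard library are available. Lean on these libraries where they do the work, as an engineer would, in place of code of your own. Each camera call takes 0.05 s, during which the arm holds its last target. There are 200 camera calls.

## Task

Three change gears lean in the sloped rack. Take the twelve-tooth one, hold it in mesh beside the brass master gear of the tester and turn it so that it drives the master until the red pointer stands in the green sector, then set it flat, boss up, in the green tray. Set the eight-tooth gear flat, boss up, in the yellow tray and leave the ten-tooth gear in the rack; do not drop the gears, touch the master with anything but the twelve-tooth gear, or disturb the things around.

Things in the scene. Friction and masses are not known exactly. Their poses are not given: they have to be found in the camera images.
- gear12_c (a point): Grey twelve-tooth spur gear, loose, 148 g: its centre, 28 mm above the underside; own z points out of the boss. From the underside up: shoulder 34 mm across, 0-8 mm; toothed disc 8-22 mm; square grip boss 20 x 20 mm, 22-56 mm, sides square to its x and y. Pitch radius 30 mm, 69 mm over the teeth; a tooth on its +x, then every 30 degrees. In the rack its axis leans 30 degrees to the rack's front
- gear8_c (a point): Same point of the grey eight-tooth gear, loose, in the rack; shoulder, disc and boss heights and boss size as the twelve-tooth gear's; pitch radius 20 mm, 49 mm over the teeth, 112 g. Which of the three seats holds which gear varies
- gear10_c (a point): Same point of the grey ten-tooth gear, loose, in the rack, where it is to stay; heights and boss as the twelve-tooth gear's; pitch radius 25 mm, 59 mm over the teeth, 130 g
- rack: Fixed wooden rack, 110 (x) x 270 (y) mm; origin under its centre on the table, low front towards its own -x, which faces the robot's left. The board slopes 30 degrees, middle of its top 55 mm above the table. Three seats 85 mm apart along y: the gear's shoulder lies on the board against two 6.5 mm high pins downhill of it. Lift a gear out along its own axis
- tester: Fixed grey base plate 185 (x) x 125 (y) x 12 mm, origin under its centre; the master gear is 30 mm towards +x of it. The -x side is free for the gear under test, which when standing on the plate is level with the master
- master_axis (a point): Point on the master gear's axis, 40 mm above the table, level with the centre of a gear that stands on the tester plate; axes as the tester's. Master: brass, same 12 teeth, disc 20-34 mm above the table, nut up to 41 mm. Teeth are 6.2 mm wide with round tops; the twelve-tooth gear meshes with about 3 mm play at 60 to 62 mm between centres
- master (a joint): Angle of the master in rad, counter-clockwise positive; at 0 a tooth points along the tester's +x and the red pointer (47 mm long, up to 36.5 mm above the table) stands 0.5 rad clockwise of that. In the green sector from 0.7 to 1.1 (middle 0.9). Friction 0.03 N m holds it where left. Turning the meshed twelve-tooth gear clockwise turns it counter-clockwise
- tray_green: Fixed green tray, 100 x 100 mm outside, 22 mm high, 4 mm walls and floor; origin under its centre on the table. It and the yellow tray may be swapped
- tray_yellow: Fixed yellow tray, same size and origin
- ochre_jar: Bystander, loose jar with white lid, 42 mm across, 54 mm high, stands at the rack's high side; origin under its centre
- indigo_jar: Bystander, loose jar with red lid, 52 mm across, 70 mm high, at the rack's high side; origin under its centre
- charcoal_stick: Bystander, loose black charcoal 22 x 60 x 18 mm, at the rack's low side; origin under its centre
- green_tube: Bystander, loose green and white paint tube 134 x 34 x 26 mm, at the rack's low side; origin under its centre
- wet_block: Bystander, loose black sanding block 42 x 61 x 36 mm, behind the tester; origin under its centre
- tape_roll: Bystander, loose roll of masking tape 104 x 102 x 25 mm, left of the trays; origin under its centre
Things that resemble listed ones, but are neither listed nor needed, are in the scene too. Leave any purple look-alike of the part that bears gear8_c alone. Leave any blue look-alike of the part that bears gear12_c alone.

How it is judged:
By the outcome, as a careful person would: the job done as asked, in the order asked, and still so for the second after the job is handed in, with the robot touching nothing.
It also fails if it takes over 69 s, if anything falls off the work surface, if the arm or the gripper's body presses on something with over 40 N, if the wrist force passes 120 N, or if a joint passes its speed limit or range.

## Working session

There is one attempt and no reset: what is moved stays moved. The work goes in short steps, each a Python script; the robot and the scene stay as the last script left them, time stands still between calls to the robot, and variables do not carry over. Pictures are saved under pics/ and viewed, at most 12 in all, crops included, and the job is handed in when it is done.

```bash
ls; mkdir -p pics; python3 - <<'E'
from bench import ctrl
import cv2,numpy as np
for n in("scene","top"):
    im=ctrl.read_camera(n); cv2.imwrite(f"pics/{n}0.png",im[:,:,::-1])
    p=ctrl.camera_params(n); print(n,p["fovy"],p["cx"],p["cy"],p["D"],np.round(p["cam_to_world"],3).tolist())
p=ctrl.camera_params("wrist");print(p["fovy"],p["cx"],p["cy"],p["D"],np.round(p["cam_to_world"],3).tolist())
o=ctrl.observe();print({k:np.round(v,3).tolist() for k,v in o.items()},ctrl.tcp_to_tips)
E
```

```text
pics
scene 50.11400911854777 321.4218548298207 245.7775099942083 [-0.12326412  0.          0.          0.          0.        ] [[-0.684, 0.433, -0.588, -0.359], [-0.73, -0.401, 0.554, 0.885], [0.004, 0.808, 0.59, 0.94], [0.0, 0.0, 0.0, 1.0]]
top 54.57611434493491 312.7084963722941 238.21602934172506 [0.0370809 0.        0.        0.        0.       ] [[0.122, 0.972, -0.202, 0.31], [-0.992, 0.121, -0.019, 0.049], [0.006, 0.203, 0.979, 1.121], [0.0, 0.0, 0.0, 1.0]]
69.92845190361858 318.7030056403241 244.16998144500695 [0.02014497 0.         0.         0.         0.        ] [[0.231, -0.926, -0.299, 0.08], [0.973, 0.22, 0.073, 0.674], [-0.002, -0.307, 0.952, 0.373], [0.0, 0.0, 0.0, 1.0]]
{'time': 0.1, 'joint_pos': [1.187, 0.287, 1.578, 0.0, 1.279, -0.15], 'dq': [-0.001, -0.002, -0.003, 0.001, 0.0, -0.0], 'tau': [0.0, -40.73, -29.37, -0.0, 0.003, -0.0], 'eef_pos': [0.156, 0.656, 0.244], 'eef_rot': [-0.0, 0.117, 0.993, -0.001], 'contact_force': [-0.349, 0.01, -0.742], 'torque': [-0.011, 0.008, -0.064], 'gripper_force': 0.0, 'opening': 0.086} 0.014
```

View pics/top0.png

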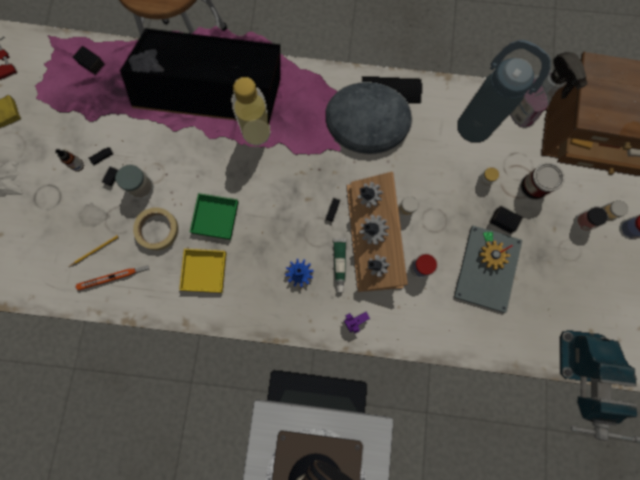

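View pics/scene0.png

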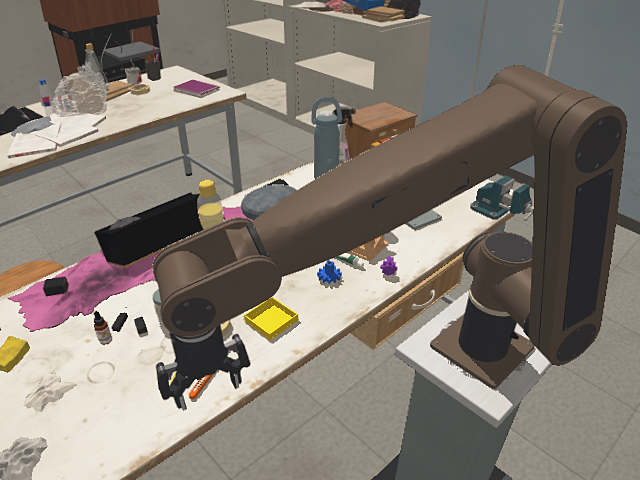

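The top view shows the rack's three grey gears near (370,193), (373,230) and (377,266). The brass master is at (494,256), the green tray at (215,217) and the yellow tray at (204,271). The blue look-alike at (299,274) and the purple one at (356,322) stay untouched.

```bash
cat > h.py <<'E'
from bench import ctrl
import cv2,numpy as np
from scipy.spatial.transform import Rotation as R
def K(p):
    f=240/np.tan(np.radians(p["fovy"]/2)); return np.array([[f,0,p["cx"]],[0,f,p["cy"]],[0,0,1]])
def rays(p,uv):
    uv=np.asarray(uv,float).reshape(-1,1,2); n=cv2.undistortPoints(uv,K(p),np.array(p["D"])).reshape(-1,2)
    T=np.array(p["cam_to_world"]); d=np.c_[n[:,0],-n[:,1],-np.ones(len(n))]@T[:3,:3].T
    return T[:3,3],d/np.linalg.norm(d,axis=1)[:,None]
def onplane(p,uv,z):
    o,d=rays(p,uv); return o+d*((z-o[2])/d[:,2])[:,None]
def proj(p,X):
    T=np.array(p["cam_to_world"]); c=(np.atleast_2d(X)-T[:3,3])@T[:3,:3]
    c=c*[1,-1,-1]; return cv2.projectPoints(c,np.zeros(3),np.zeros(3),K(p),np.array(p["D"]))[0].reshape(-1,2)
def quat(zdir,ydir):
    z=np.array(zdir,float);z/=np.linalg.norm(z);y=np.array(ydir,float);y-=z*(y@z);y/=np.linalg.norm(y)
    q=R.from_matrix(np.c_[np.cross(y,z),y,z]).as_quat();return q[[3,0,1,2]]
def rot(q): q=np.array(q);return R.from_quat(q[[1,2,3,0]]).as_matrix()
def snap(fn):
    p=ctrl.camera_params("wrist");im=ctrl.read_camera("wrist");cv2.imwrite("pics/"+fn+".png",im[:,:,::-1]);np.save("pics/"+fn+".npy",p,allow_pickle=True);return p,im
def load(fn): return np.load("pics/"+fn+".npy",allow_pickle=True).item(),cv2.imread("pics/"+fn+".png")
E
python3 - <<'E'
from h import *
p=ctrl.camera_params("top")
def P(l,uv,z): print(l,onplane(p,uv,z).round(3).tolist())
P("gears",[(370,193),(373,230),(377,266)],.08)
P("rack corners",[(348,182),(359,290)],.03);P("hi",[(392,173),(406,285)],.085)
P("tester",[(470,226),(522,238),(506,310),(455,298)],.012);P("master",[(494,256)],.035)
P("green",[(215,217)],.01);P("yel",[(204,271)],.01)
g=onplane(p,[(373,230)],.08)[0]
a=np.array([0,.5,.866])
o=ctrl.observe(); print(rot(o["eef_rot"]).round(2).tolist()); T=np.array(ctrl.camera_params("wrist")["cam_to_world"]);Rt=rot(o["eef_rot"])
print("cam in tcp",(Rt.T@(T[:3,3]-o["eef_pos"])).round(4),(Rt.T@T[:3,:3]).round(3).tolist())
for yd in([1,0,0],[-1,0,0],[0,1,0],[0,-1,0]):
    print(yd,[None if (j:=ctrl.ik(g+a*s,quat(-a,yd))) is None else np.round(j,2).tolist() for s in(0,.15,.2)])
E
```

```text
gears [[0.649, -0.05, 0.08], [0.562, -0.065, 0.08], [0.48, -0.082, 0.08]]
rack corners [[0.687, 0.002, 0.03], [0.427, -0.052, 0.03]]
hi [[0.702, -0.096, 0.085], [0.445, -0.15, 0.085]]
tester [[0.617, -0.307, 0.012], [0.603, -0.432, 0.012], [0.425, -0.401, 0.012], [0.438, -0.281, 0.012]]
master [[0.545, -0.359, 0.035]]
green [[0.563, 0.316, 0.01]]
yel [[0.428, 0.32, 0.01]]
[[-0.97, 0.23, -0.0], [0.23, 0.97, -0.0], [0.0, -0.0, -1.0]]
cam in tcp [ 0.0788 -0.0004 -0.1291] [[0.0, 0.951, 0.308], [1.0, -0.0, 0.0], [0.0, 0.308, -0.951]]
[1, 0, 0] [[-0.09, 0.29, 1.97, -0.66, 0.95, 0.33], [0.05, 0.14, 1.88, -0.56, 1.21, 0.27], [0.09, 0.1, 1.83, -0.54, 1.3, 0.26]]
[-1, 0, 0] [[-0.09, 0.29, 1.97, -0.66, 0.95, -2.81], None, None]
[0, 1, 0] [[-0.09, 0.29, 1.97, -0.66, 0.95, -1.24], [0.05, 0.14, 1.88, -0.56, 1.21, -1.3], [0.09, 0.1, 1.83, -0.54, 1.3, -1.31]]
[0, -1, 0] [[-0.09, 0.29, 1.97, -0.66, 0.95, 1.9], [0.05, 0.14, 1.88, -0.56, 1.21, 1.84], [0.09, 0.1, 1.83, -0.54, 1.3, 1.84]]
```

```bash
cat >> h.py <<'E'
RC=np.array([[0,.951,.308],[1,0,0],[0,.308,-.951]]);TC=np.array([.0788,-.0004,-.1291])
def campose(target,dist,back,up):
    b=np.array(back,float);b/=np.linalg.norm(b);u=np.array(up,float);u-=b*(u@b);u/=np.linalg.norm(u)
    Rm=np.c_[np.cross(u,b),u,b]@RC.T; U,_,V=np.linalg.svd(Rm);Rm=U@V
    q=R.from_matrix(Rm).as_quat()[[3,0,1,2]]; return np.array(target)+b*dist-Rm@TC,q
E
python3 - <<'E'
from h import *
f=np.array([-.187,.98,0]);a=.5*f+np.array([0,0,.866]);ry=np.array([.98,.187,0])
def go(t,d,b,n):
    c=[]
    for th in np.arange(0,360,30):
        u=R.from_rotvec(np.array(b)*np.radians(th)).apply(ry if abs(b[2])<.99 else [1,0,0])
        P,q=campose(t,d,b,u);j=ctrl.ik(P,q)
        if j is not None:c.append((np.abs(j-np.array(ctrl.observe()["joint_pos"])).max(),P,q,th))
    if not c: print(n,"unreach");return
    m,P,q,th=min(c,key=lambda x:x[0]);print(n,th,m,P)
    try: ctrl.movep(P,q)
    except Exception as e: print(e);return
    ctrl.hold(.3);snap(n);print(ctrl.observe()["time"])
go([.562,-.065,.08],.30,a,"rack");go([.53,-.355,.03],.30,np.array([0,0,1.]),"test")
E
```

```text
rack 150 1.2019198848328185 [0.58060849 0.00098914 0.22112557]
3.2
test 150 0.7012361919571141 [ 0.56067451 -0.37224806  0.18290143]
4.9583
```

View pics/rack.png

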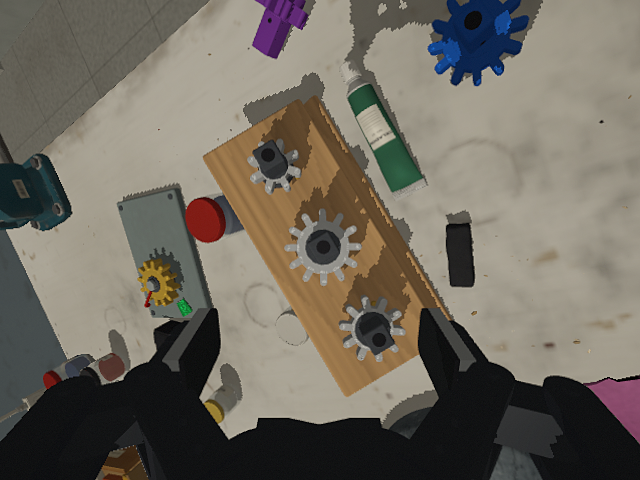

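View pics/test.png

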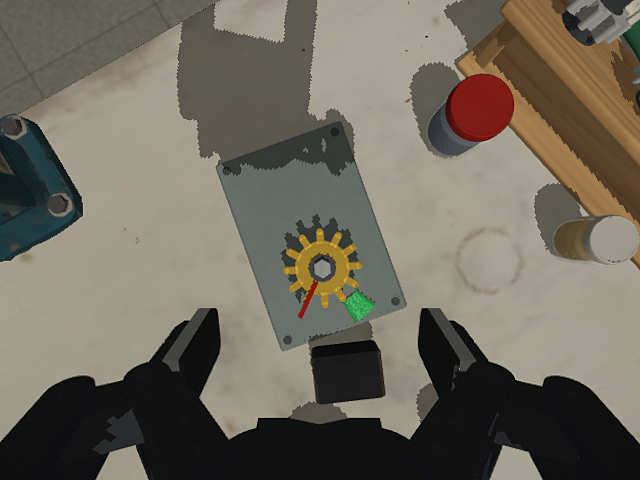

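The rack view shows an eight-tooth candidate at (273,165), a twelve-tooth one at (323,247) and a ten-tooth one at (372,328). In the tester view the master is at (322,268), the red pointer tip at (301,317) and the green sector at (360,305). I'll count teeth by numbers and confirm with one crop.

```bash
cat > m.py <<'E'
from h import *
def plane(p,uv,pt,n):
    o,d=rays(p,uv); return o+d*(((pt-o)@n)/(d@n))[:,None]
def measure(p,im,guess,a,ry,show=False):
    # guess: uv; returns list of (centre c, N, phase angle in (ry, rx) board basis)
    hsv=cv2.cvtColor(im,cv2.COLOR_BGR2HSV)
    out=[];P0=np.array([.562,-.065,.08])-0*a
    return hsv
E
python3 - <<'E'
from h import *
from m import plane
p,im=load("rack")
hsv=cv2.cvtColor(im,cv2.COLOR_BGR2HSV)
G=[(273,165),(323,247),(372,328)]
cr=np.hstack([cv2.resize(im[v-45:v+45,u-45:u+45],None,fx=2.9,fy=2.9,interpolation=cv2.INTER_CUBIC) for u,v in G]);cv2.imwrite("pics/crop.png",cr)
f=np.array([-.187,.98,0]);a=.5*f/np.linalg.norm(f)+np.array([0,0,.866])
for it in range(2):
  C=[]
  for u,v in G:
    m=((hsv[:,:,1]<40)&(hsv[:,:,2]>85)).astype(np.uint8)
    k=np.zeros_like(m);cv2.circle(k,(u,v),46,1,-1);m&=k
    n,l,s,c=cv2.connectedComponentsWithStats(m);i=1+np.argmax(s[1:,4]);pts=np.argwhere(l==i)[:,::-1].astype(float)
    (cx,cy),r=cv2.minEnclosingCircle(pts.astype(np.float32));print((cx,cy),r,end=" ")
    C.append((cx,cy,pts))
  # board middle plane: c plane = .055 + .028 along a above board; disc top = c-6mm
  mid=plane(p,[C[1][:2]],np.array([.562,-.065,.055/1])+a*.022,a)[0]
  for q in range(5):  # board passes through (rack centre, .055); gears on it assumed near mid
    W=np.array([plane(p,[c[:2]],np.array([mid[0],mid[1],.055+.022*a[2]]),a)[0] for c in C])
    ry=W[0]-W[2];ry[2]=0;ry/=np.linalg.norm(ry)
    if ry[0]<0: ry=-ry
    f=np.array([-ry[1],ry[0],0]);a=.5*f+np.array([0,0,.8660])
print("\nry",ry,"a",a,"disc tops",W.round(4).tolist(),"spacing",np.linalg.norm(np.diff(W,axis=0),axis=1))
ex=ry;ey=np.cross(a,ex)
for c,w in zip(C,W):
    X=plane(p,c[2],w,a)-w;x,y=X@ex,X@ey;rr=np.hypot(x,y);R0=rr.max();th=np.arctan2(y,x)
    sel=rr>R0*.83
    F={N:abs(np.exp(-1j*N*th[sel]).mean()) for N in(8,10,12)};N=max(F,key=F.get);ph=np.angle(np.exp(1j*N*th[sel]).mean())/N
    print("R",R0,{k:round(v,2) for k,v in F.items()},N,"phase deg",np.degrees(ph))
# tester
p,im=load("test");hsv=cv2.cvtColor(im,cv2.COLOR_BGR2HSV)
br=cv2.inRange(hsv,(15,120,90),(32,255,255));br[:215]=0;br[325:]=0;br[:,:270]=0;br[:,375:]=0
pts=np.argwhere(br)[:,::-1].astype(float);(cx,cy),r=cv2.minEnclosingCircle(pts.astype(np.float32))
M=onplane(p,[(cx,cy)],.034)[0];X=onplane(p,pts,.034)-M;th=np.arctan2(X[:,1],X[:,0]);rr=np.hypot(X[:,0],X[:,1]);s=rr>.029
ph=np.degrees(np.angle(np.exp(12j*th[s]).mean())/12);print("master px",cx,cy,r,M.round(4),"R",rr.max(),"tooth phase",ph)
cor=onplane(p,[(217,163),(340,122),(407,303),(283,350)],.012);print(cor.round(4).tolist())
e=(cor[0]+cor[1]-cor[2]-cor[3]);e=-e if e[0]<0 else e;tx=np.degrees(np.arctan2(e[1],e[0]));print("tester x deg",tx,"centre",cor.mean(0))
rd=cv2.inRange(hsv,(0,150,100),(8,255,255))|cv2.inRange(hsv,(172,150,100),(180,255,255));rd[:270]=0;rd[325:]=0;rd[:,:290]=0;rd[:,330:]=0
X=onplane(p,np.argwhere(rd)[:,::-1],.036);d=X.mean(0)-M;pa=np.degrees(np.arctan2(d[1],d[0]));print("pointer",pa,"m=",pa-tx+28.65)
gr=cv2.inRange(hsv,(45,120,90),(80,255,255));gr[:270]=0;gr[:,:330]=0;gr[:,390:]=0;gr[340:]=0
g=onplane(p,np.argwhere(gr)[:,::-1],.012).mean(0)-M;print("green",np.degrees(np.arctan2(g[1],g[0])))
p=ctrl.camera_params("top");im=cv2.imread("pics/top0.png");hsv=cv2.cvtColor(im,cv2.COLOR_BGR2HSV)
for n,lo,hi in(("g",(50,120,40),(75,255,255)),("y",(22,150,90),(32,255,255))):
    m=cv2.inRange(hsv,lo,hi);m[:190]=0;m[300:]=0;m[:,:175]=0;m[:,245:]=0
    c,sz,an=cv2.minAreaRect(np.argwhere(m)[:,::-1].astype(np.float32));print(n,c,sz,an,onplane(p,[c],.02).round(4))
E
```

```text
(273.7860107421875, 166.946044921875) 27.93985939025879 (322.59893798828125, 246.76455688476562) 38.48381042480469 (371.4441223144531, 328.3994445800781) 33.034175872802734 (273.7860107421875, 166.946044921875) 27.93985939025879 (322.59893798828125, 246.76455688476562) 38.48381042480469 (371.4441223144531, 328.3994445800781) 33.034175872802734 
ry [ 0.97784214  0.20934361 -0.        ] a [-0.1046718   0.48892107  0.866     ] disc tops [[0.4846, -0.0825, 0.0756], [0.5657, -0.0647, 0.0754], [0.6478, -0.0475, 0.0756]] spacing [0.08305931 0.08390225]
R 0.024815756486045074 {8: np.float64(0.73), 10: np.float64(0.11), 12: np.float64(0.05)} 8 phase deg 0.15456841496697077
R 0.034133571520998975 {8: np.float64(0.01), 10: np.float64(0.02), 12: np.float64(0.81)} 12 phase deg -0.10461297727179035
R 0.0290419550376738 {8: np.float64(0.16), 10: np.float64(0.78), 12: np.float64(0.14)} 10 phase deg 17.739077327881436
master px 321.892333984375 267.6028747558594 39.793792724609375 [ 0.5494 -0.3616  0.034 ] R 0.03435505535449325 tooth phase 4.076811645332842
[[0.4186, -0.3981, 0.012], [0.4423, -0.2805, 0.012], [0.6185, -0.3102, 0.012], [0.599, -0.4314, 0.012]]
tester x deg -10.017196312469414 centre [ 0.5195816  -0.35504272  0.012     ]
pointer -54.34445165141415 m= -15.677255338944732
green 12.71787928690932
g (213.68919372558594, 216.36488342285156) (40.935340881347656, 38.96255874633789) 9.462323188781738 [[0.5622 0.3165 0.02  ]]
y (202.4945068359375, 270.5906066894531) (43.04222869873047, 41.22738265991211) 3.4682295322418213 [[0.4279 0.3208 0.02  ]]
```

View pics/crop.png

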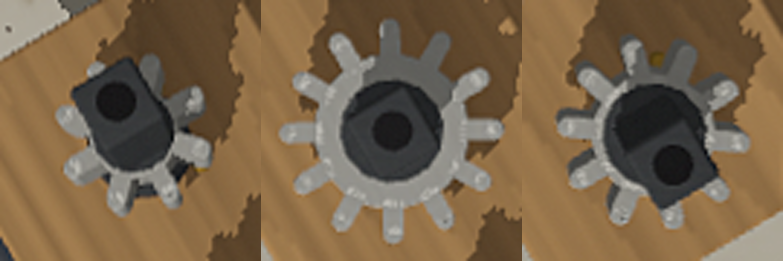

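The crop shows eight teeth on the left (273,165), twelve in the middle (323,247) and ten on the right (372,328). All three are grey and match the FFT counts. I'll check the twelve-tooth boss's yaw with contrast stretching.

```bash
python3 - <<'E'
from h import *
p,im=load("rack")
c=im[225:270,300:346].astype(float).mean(2);c=np.clip((c-20)/(75-20)*255,0,255).astype(np.uint8)
big=cv2.resize(c,None,fx=10,fy=10,interpolation=cv2.INTER_CUBIC)
for k in range(0,1): pass
cv2.imwrite("pics/boss.png",big)
E
```

```text
(no output)
```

View pics/boss.png

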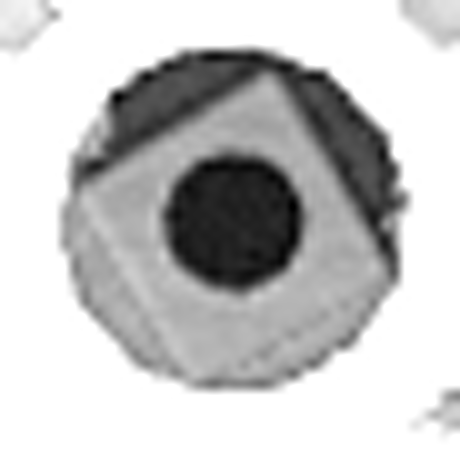

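```bash
cat > s.py <<'E'
from h import *
from m import plane
ry=np.array([.97784,.20934,0]);f=np.array([-ry[1],ry[0],0]);a=.5*f+np.array([0,0,.8660254]);a/=np.linalg.norm(a)
down=np.cross(a,ry)
c12=np.array([.5657,-.0647,.0754])+.006*a; c8=np.array([.4846,-.0825,.0756])+.006*a
M=np.array([.5494,-.3616,.040]);TX=np.radians(-10.1)
def yaw(w): return quat([0,0,-1],[np.cos(w),np.sin(w),0])
E
python3 - <<'E'
from s import *
for k in range(12):
    w=TX+np.radians(.8+30*k);P=M-.061*np.array([np.cos(TX),np.sin(TX),0])+[0,0,.018]
    j=ctrl.ik(P,yaw(w));j2=ctrl.ik(P,yaw(w-np.radians(72)))
    print(k,30*k-9.3,None if j is None else j.round(2).tolist(),None if j2 is None else j2.round(2)[5])
for s in(ry,-ry,down,-down):
    print(s.round(2),[None if (j:=ctrl.ik(c12+a*d,quat(-a,s))) is None else j.round(2).tolist() for d in(.106,.016)])
ctrl.grip(.045,40)
q=quat(-a,ry);ctrl.movep(c12+a*.106,q);ctrl.hold(.3);snap("pre12");o=ctrl.observe();print(o["time"],o["opening"],o["contact_force"],o["eef_pos"])
E
```

```text
0 -9.3 [-0.79, 0.35, 1.87, -0.0, 0.92, -0.63] 0.63
1 20.7 [-0.79, 0.35, 1.87, -0.0, 0.92, -1.15] 0.1
2 50.7 [-0.79, 0.35, 1.87, -0.0, 0.92, -1.68] -0.42
3 80.7 [-0.79, 0.35, 1.87, -0.0, 0.92, -2.2] -0.94
4 110.7 [-0.79, 0.35, 1.87, -0.0, 0.92, -2.72] -1.47
5 140.7 None -1.99
6 170.7 [-0.79, 0.35, 1.87, -0.0, 0.92, 2.51] -2.51
7 200.7 [-0.79, 0.35, 1.87, -0.0, 0.92, 1.99] None
8 230.7 [-0.79, 0.35, 1.87, -0.0, 0.92, 1.47] 2.72
9 260.7 [-0.79, 0.35, 1.87, -0.0, 0.92, 0.94] 2.2
10 290.7 [-0.79, 0.35, 1.87, -0.0, 0.92, 0.42] 1.68
11 320.7 [-0.79, 0.35, 1.87, -0.0, 0.92, -0.1] 1.15
[0.98 0.21 0.  ] [[0.01, 0.1, 1.99, -0.61, 1.02, 0.12], [-0.07, 0.22, 2.02, -0.68, 0.86, 0.16]]
[-0.98 -0.21 -0.  ] [None, None]
[-0.18  0.85 -0.5 ] [[0.01, 0.1, 1.99, -0.61, 1.02, -1.45], [-0.07, 0.22, 2.02, -0.68, 0.86, -1.41]]
[ 0.18 -0.85  0.5 ] [[0.01, 0.1, 1.99, -0.61, 1.02, 1.69], [-0.07, 0.22, 2.02, -0.68, 0.86, 1.73]]
7.4167 0.045150320851883044 [-0.98381584  0.51586996  0.20864228] [ 0.55409435 -0.01035258  0.17234913]
```

View pics/pre12.png

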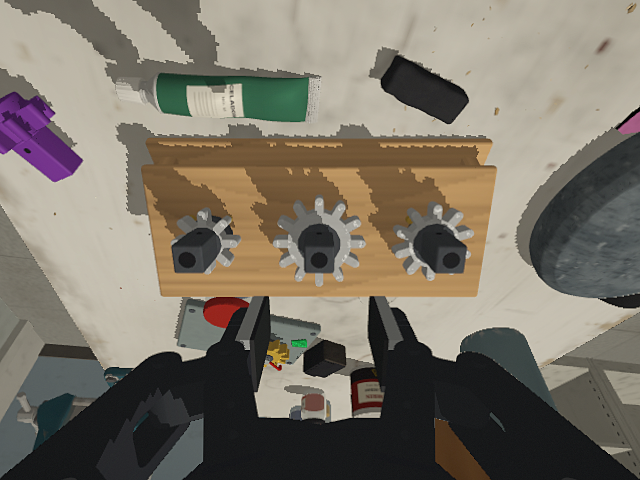

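The 12-tooth gear's boss hole is seen at about (319,260), centred between the fingers, with its neighbours at (187,260) and (451,261). I'll triangulate the hole across both views.

```bash
python3 - <<'E'
from s import *
def hole(fn,u,v,w=14):
    p,im=load(fn);g=cv2.GaussianBlur(im.mean(2),(3,3),0)[v-w:v+w+1,u-w:u+w+1];m=(g<g.min()+12).astype(np.uint8)
    n,l,s,c=cv2.connectedComponentsWithStats(m);
    i=min(range(1,n),key=lambda i:np.hypot(*(c[i]-w)) if s[i,4]>15 else 99);return p,c[i]+[u-w,v-w],s[i,4]
for n,A,B,c in(("12",(323,247),(319,260),c12),("8",(268,155),(187,260),c8)):
    pa,ua,na=hole("rack",*A,8);pb,ub,nb=hole("pre12",*B,8)
    o1,d1=rays(pa,ua);o2,d2=rays(pb,ub);d1=d1[0];d2=d2[0]
    t=np.linalg.lstsq(np.c_[d1,-d2],o2-o1,rcond=None)[0];X1=o1+t[0]*d1;X2=o2+t[1]*d2
    X=(X1+X2)/2;e=X-(c+.028*a);print(n,ua,na,ub,nb,"X",X.round(4),"gap",np.linalg.norm(X1-X2).round(4),"err ry,down,a",(e@ry).round(4),(e@down).round(4),(e@a).round(4), proj(pb,c+.028*a).round(1))
E
```

```text
12 [323.         246.64444444] 135 [318.73655914 259.75268817] 186 X [ 0.5623 -0.0485  0.1039] gap 0.0 err ry,down,a 0.0 0.0001 -0.001 [[318.7 260.4]]
8 [267.78030303 154.47727273] 132 [186.44973545 259.4021164 ] 189 X [ 0.4791 -0.0659  0.1039] gap 0.0001 err ry,down,a -0.0019 0.0009 -0.0008 [[189.2 261.2]]
```

```bash
cat >> s.py <<'E'
tx=np.array([np.cos(TX),np.sin(TX),0])
def st(l):
    o=ctrl.observe();print(l,"t",round(o["time"],2),"op",round(o["opening"],4),"gf",round(o["gripper_force"],1),"F",np.round(o["contact_force"],1),"T",np.round(o["torque"],2),"p",np.round(o["eef_pos"],4));return o
E
python3 - <<'E'
from s import *
q=quat(-a,ry)
c=c12-.001*a
print(ctrl.servo_line(c+a*.016,speed=.06,until_force=12));st("at")
ctrl.grip(.0,60);o=st("grip")
if o["opening"]>.015:
    ctrl.servo_line(c+a*.056,speed=.05);st("lift")
    ctrl.servo_line(c+a*.10+np.array([0,0,.05]),speed=.2)
    w=TX+np.radians(.8+300)
    ctrl.movep(M-.10*tx+[0,0,.10],yaw(w));st("above")
    ctrl.servo_line(M-.10*tx+[0,0,.016+.008],speed=.1);ctrl.hold(.2);st("low");snap("low")
E
```

```text
False
at t 9.08 op 0.0451 gf 0.0 F [-0.2 -0.3 -0.4] T [ 0.3   0.03 -0.01] p [ 0.5638 -0.0543  0.094 ]
grip t 9.43 op 0.0192 gf 59.2 F [-1.3  1.1  3.1] T [ 0.26  0.2  -0.  ] p [ 0.5637 -0.0543  0.094 ]
lift t 10.38 op 0.0188 gf 58.8 F [-0.1  0.1 -1.8] T [ 0.39  0.04 -0.06] p [ 0.5591 -0.0349  0.1279]
above t 12.32 op 0.0187 gf 58.8 F [-0.1  0.1 -1.6] T [-0.05  0.01  0.01] p [ 0.4511 -0.3431  0.1395]
low t 13.43 op 0.0188 gf 58.8 F [-0.5  0.5 -0.6] T [-0.05  0.01  0.01] p [ 0.4514 -0.3445  0.0649]
```

View pics/low.png

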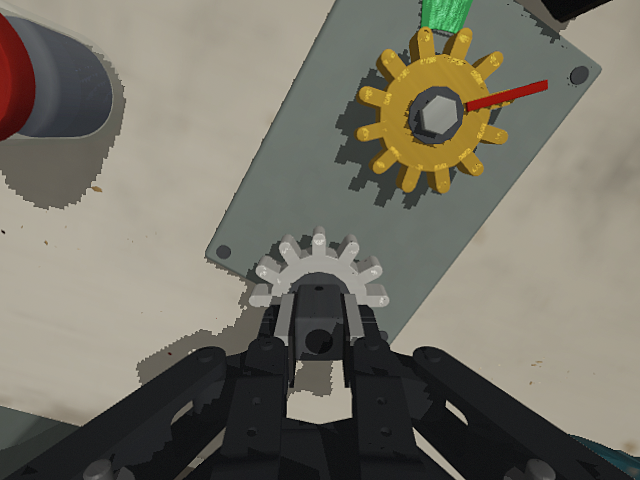

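The held grey gear shows seven teeth, centred near (319,300). The brass master is at (436,116), its pointer tip at (547,85) and the sector at (445,12). Now I'll touch down to find the height and measure both gears in the same picture.

```bash
cat > rel.py <<'E'
from s import *
from scipy.optimize import least_squares
def rel(fn,dz):
    p,im=load(fn);hsv=cv2.cvtColor(im,cv2.COLOR_BGR2HSV)
    br=cv2.inRange(hsv,(15,120,70),(32,255,255))
    n,l,s,_=cv2.connectedComponentsWithStats(br);i=1+np.argmax(s[1:,4])
    pb=onplane(p,np.argwhere(l==i)[:,::-1],.034)[:,:2].astype(np.float32)
    (mx,my),mr=cv2.minEnclosingCircle(pb);m=np.array([mx,my])
    d=pb-m;s_=np.hypot(*d.T)>.029;th=np.arctan2(d[s_,1],d[s_,0]);mp=np.degrees(np.angle(np.exp(12j*(th-TX)).mean())/12)
    gm=((hsv[:,:,1]<25)&(hsv[:,:,2]>125)).astype(np.uint8)
    t0=np.array(ctrl.observe()["eef_pos"]);P=proj(p,[t0[0],t0[1],.034])[0]
    k=np.zeros_like(gm);cv2.circle(k,tuple(int(x) for x in P),95,1,-1);gm&=k
    gm[int(P[1])-8:]=0
    pg=onplane(p,np.argwhere(gm)[:,::-1],.034+dz)[:,:2]
    # tips: farthest points per 30 deg sector about estimate, circle of radius mr
    c=t0[:2].copy()
    for _ in range(4):
        d=pg-c;th=np.arctan2(d[:,1],d[:,0]);r=np.hypot(*d.T)
        ok=(r<.038)&(r>.028);ph=np.angle(np.exp(12j*th[ok]).mean())/12
        b=np.round((th-ph)/(np.pi/6)).astype(int);T=[]
        for kk in set(b[ok]):
            i=np.where((b==kk)&ok)[0];
            if len(i)>15: i=i[np.argsort(r[i])[-3:]];T.append(pg[i].mean(0))
        T=np.array(T);c=least_squares(lambda x:np.hypot(*(T-x).T)-mr+.0003,c).x
    res=np.hypot(*(T-c).T)-mr
    return m,mr,mp,c,np.degrees(ph-TX),res,t0
E
python3 - <<'E'
from rel import *
o=ctrl.observe();P=np.array(o["eef_pos"]);
print(ctrl.servo_line(M-.10*tx+[0,0,.008],speed=.02,until_force=3));o=st("touch");zt=o["eef_pos"][2]
x=M-.10*tx;x[2]=zt+.0015;ctrl.servo_line(x,speed=.02);ctrl.hold(.2);o=st("hov");print("zt",zt)
snap("hov");m,mr,mp,c,gp,res,t0=rel("hov",.0015)
print("master",m,mr,"phase",mp,"gear",c,"gphase",gp,"res",(res*1e3).round(1),"tcp-gear",t0[:2]-c);d=m-c;print("dist",np.hypot(*d),"dir deg",np.degrees(np.arctan2(d[1],d[0])))
E
```

```text
True
touch t 13.96 op 0.0186 gf 59.6 F [ 0.1 -0.1  4. ] T [0.02 0.05 0.03] p [ 0.4511 -0.3442  0.0569]
hov t 14.45 op 0.0189 gf 58.8 F [ 0.1  0.7 -2.3] T [-0.02 -0.01  0.03] p [ 0.4507 -0.3438  0.058 ]
zt 0.05692709534094643
master [ 0.54903883 -0.36122254] 0.035133201628923416 phase 14.359883481782715 gear [ 0.45265934 -0.34271713] gphase -1.3059552732642579 res [ 0.6  0.6 -0.7 -2.2 -2.3 -0.7] tcp-gear [-0.00193067 -0.00113111]
dist 0.09813998376693076 dir deg -10.868835604932993
```

```bash
python3 - <<'E'
from rel import *
p,im=load("hov");t0=np.array(ctrl.observe()["eef_pos"])
b=proj(p,[t0[0],t0[1],.0695])[0];print("boss proj",b,"t0",t0)
u,v=b.astype(int);g=im.mean(2)[v-16:v+17,u-16:u+17];m=(cv2.GaussianBlur(g,(3,3),0)<22).astype(np.uint8)
n,l,s,c=cv2.connectedComponentsWithStats(m);
for i in range(1,n):
    if s[i,4]>40: print(s[i],c[i]+[u-16,v-16],onplane(p,[c[i]+[u-16,v-16]],.0695))
hsv=cv2.cvtColor(im,cv2.COLOR_BGR2HSV)
big=cv2.resize(im[210:370,220:420],None,fx=3,fy=3,interpolation=cv2.INTER_CUBIC)
for X in ([t0[0],t0[1],.0355],[t0[0],t0[1],.0695]):
    q=proj(p,X)[0];cv2.circle(big,tuple(int(x) for x in (q-[220,210])*3+1),3,(0,0,255),-1)
for r,col in((.0345,(0,0,255)),):
    th=np.linspace(0,2*np.pi,200);X=np.c_[t0[0]+r*np.cos(th),t0[1]+r*np.sin(th),0*th+.0355];cv2.polylines(big,[((proj(p,X)-[220,210])*3+1).astype(np.int32)],True,col,1)
cv2.imwrite("pics/hovc.png",big)
E
```

```text
boss proj [317.83431212 342.01789341] t0 [ 0.45072866 -0.34384824  0.05805214]
[ 16   9  16  19 137] [325.45985401 345.7080292 ] [[ 0.45022173 -0.34727835  0.0695    ]]
```

View pics/hovc.png

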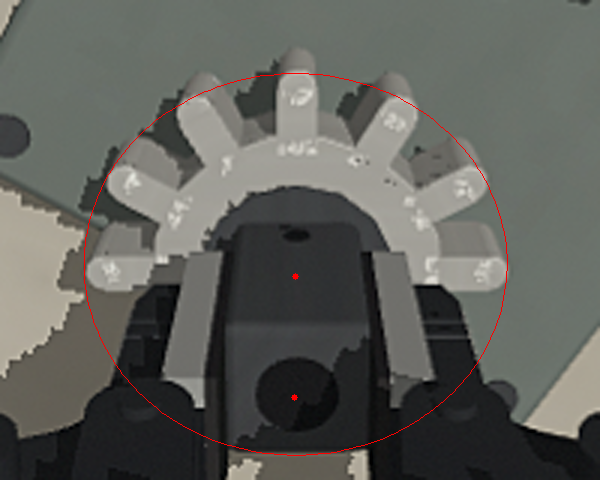

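The crop shows that the gear's tooth tips lie on the 34.5 mm circle about the TCP, with the boss hole at (298,394), so the gear centre is the TCP to within half a millimetre. I'll move in radially to 61 mm.

```bash
python3 - <<'E'
from rel import *
Mx=np.array([.5492,-.3614,0])
x=Mx-.061*tx;x[2]=.0584
print(ctrl.servo_line(x,speed=.02,until_force=4));o=st("mesh");print("dist",np.linalg.norm((Mx-o["eef_pos"])[:2]))
snap("mesh");p,im=load("mesh");big=cv2.resize(im[60:340,200:480],None,fx=2,fy=2);cv2.imwrite("pics/meshc.png",big)
j=np.array(o["joint_pos"]);print(j.round(3))
E
```

```text
False
mesh t 16.59 op 0.0189 gf 58.8 F [ 0.4 -0.5 -1.2] T [-0.02  0.01  0.05] p [ 0.4891 -0.3507  0.0584]
dist 0.061090673669357276
[-0.791  0.347  1.874  0.     0.922  0.419]
```

View pics/meshc.png

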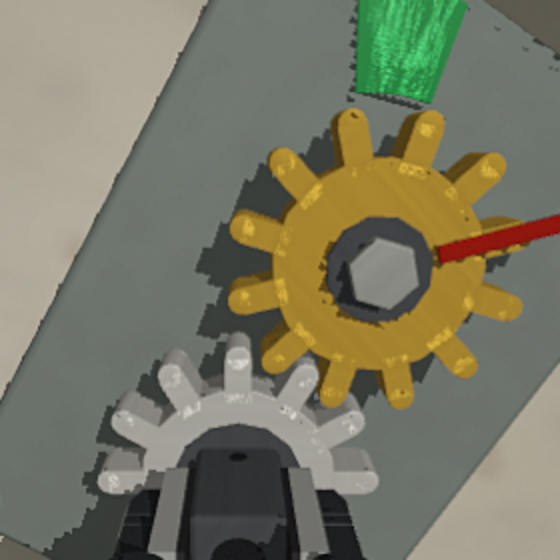

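The gears are meshed: the grey tooth at (307,375) sits between the brass teeth at (280,360) and (333,395). I'll turn it clockwise in steps and measure the pointer.

```bash
cat >> rel.py <<'E'
def pointer(fn):
    p,im=load(fn);hsv=cv2.cvtColor(im,cv2.COLOR_BGR2HSV)
    rd=cv2.inRange(hsv,(0,150,90),(8,255,255))|cv2.inRange(hsv,(172,150,90),(180,255,255))
    uv=np.argwhere(rd)[:,::-1];X=onplane(p,uv,.036)[:,:2]-np.array([.5492,-.3614]);r=np.hypot(*X.T);k=(r<.05)&(r>.012)
    if k.sum()<10:return None
    d=X[k].mean(0);return np.arctan2(d[1],d[0])-TX+.5,k.sum()
E
python3 - <<'E'
from rel import *
print(pointer("mesh"))
def turn(deg):
    for s in np.full(int(np.ceil(deg/9)),deg/np.ceil(deg/9)):
        j=turn.j;j[5]+=np.radians(s);ctrl.move_joints(j)
turn.j=np.array(ctrl.observe()["joint_pos"])
turn(40);st("40");snap("t40");r=pointer("t40");print(r)
if r and -.0<r[0]<.8:
    need=np.degrees(.9-r[0]);print("need",need);turn(need);st("end");ctrl.hold(.2);snap("tend");print(pointer("tend"))
E
```

```text
(np.float64(-0.26732178855536326), np.int64(703))
40 t 17.93 op 0.0189 gf 58.8 F [-0.6  0.8 -1.9] T [0.08 0.   0.02] p [ 0.4892 -0.351   0.0585]
(np.float64(0.38650557254951456), np.int64(846))
need 29.421063496399462
end t 18.98 op 0.019 gf 58.8 F [ 0.1  1.2 -1.7] T [0.09 0.01 0.03] p [ 0.4892 -0.3509  0.0585]
(np.float64(0.9033807190024343), np.int64(738))
```

```bash
cat >> rel.py <<'E'
def tray(fn,lo,hi,near):
    p,im=load(fn);hsv=cv2.cvtColor(im,cv2.COLOR_BGR2HSV);m=cv2.inRange(hsv,lo,hi)
    n,l,s,c=cv2.connectedComponentsWithStats(cv2.morphologyEx(m,cv2.MORPH_CLOSE,np.ones((5,5))));i=1+np.argmax(s[1:,4])
    uv=np.argwhere(l==i)[:,::-1];X=onplane(p,uv,.022)[:,:2]
    c,sz,an=cv2.minAreaRect((X*1000).astype(np.float32));return np.array(c)/1000,sz,an,uv.min(0),uv.max(0)
GR=((50,120,40),(78,255,255));YE=((22,150,90),(32,255,255))
def best(P):
    j0=np.array(ctrl.observe()["joint_pos"]);c=[]
    for w in np.radians(np.arange(0,360,15)):
        j=ctrl.ik(P,yaw(w))
        if j is not None:c.append((abs(j[5])+.3*abs(j-j0).max(),w))
    return yaw(min(c)[1])
E
python3 - <<'E'
from rel import *
j=np.array(ctrl.observe()["joint_pos"]);j[5]-=.045;ctrl.move_joints(j)
P=np.array(ctrl.observe()["eef_pos"]);ctrl.servo_line(P-.042*tx,speed=.06);st("out");ctrl.hold(.1);snap("out");print(pointer("out"))
ctrl.servo_line(P-.042*tx+[0,0,.13],speed=.2)
G=np.array([.5622,.3165,.20]);q=best(G);ctrl.movep(G,q);ctrl.hold(.2);st("tray");snap("tray");print(tray("tray",*GR,G),tray("tray",*YE,G))
E
```

```text
out t 20.33 op 0.0189 gf 58.9 F [ 0.1 -0.5 -0.9] T [-0.01 -0.01 -0.02] p [ 0.448  -0.3438  0.0588]
(np.float64(0.9051495521049897), np.int64(907))
tray t 23.87 op 0.019 gf 58.9 F [-0.  -0.  -1.7] T [-0.   -0.05 -0.05] p [0.5626 0.3158 0.2   ]
(array([0.5653681 , 0.31893939]), (100.34848022460938, 98.91688537597656), 87.7192611694336, array([258, 151]), array([391, 261])) (array([0.43215527, 0.32346384]), (103.77924346923828, 100.22805786132812), 3.7868988513946533, array([117, 107]), array([243, 240]))
```

View pics/tray.png

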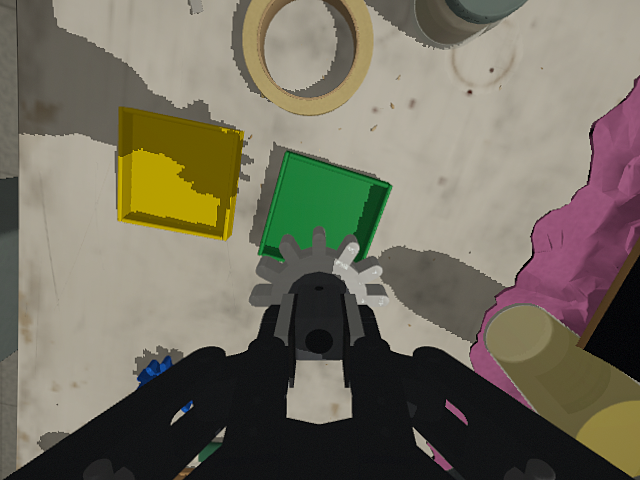

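The pointer holds at 0.905 after backing out. The picture shows the green tray with corners about (285,150), (391,185) and (260,250), and the yellow tray at (180,175). I'll place the gear in the green tray and then fetch the eight-tooth one.

```bash
python3 - <<'E'
from rel import *
G=np.array([.5645,.318,0])
ctrl.servo_line(G+[0,0,.058],speed=.12);st("near")
print(ctrl.servo_line(G+[0,0,.044],speed=.02,until_force=3));o=st("touch")
ctrl.grip(.04);st("open");P=np.array(o["eef_pos"])
ctrl.servo_line(P+[0,0,.05],speed=.1);ctrl.servo_line(P+[0,0,.15],speed=.25);ctrl.hold(.1);snap("placed12")
c=c8-.0019*ry+.0009*down-.0008*a;q=quat(-a,ry)
print([None if (j:=ctrl.ik(c+a*d,q)) is None else j.round(2).tolist() for d in(.106,.016)])
try: ctrl.movep(c+a*.106,q);ctrl.hold(.2);st("pre8");snap("pre8");p,_=load("pre8");print(proj(p,c+.028*a))
except ctrl.Unreachable as e: print("unreach",e)
a_,b_=cv2.imread("pics/placed12.png"),cv2.imread("pics/pre8.png")
cv2.imwrite("pics/both.png",cv2.resize(np.hstack([a_,b_]),(800,300),interpolation=cv2.INTER_AREA))
E
```

```text
near t 25.25 op 0.0189 gf 58.9 F [ 0.2 -0.1 -1.1] T [-0.    0.03 -0.  ] p [0.5653 0.3183 0.0592]
True
touch t 25.76 op 0.0189 gf 59.6 F [0.9 0.1 3.5] T [-0.01 -0.04 -0.02] p [0.5647 0.3181 0.0489]
open t 26.09 op 0.0402 gf 0.0 F [-0.4 -0.1 -0.2] T [-0.01 -0.01  0.03] p [0.5631 0.3175 0.0471]
[[-0.03, -0.09, 2.19, -0.61, 1.0, 0.09], [-0.13, 0.05, 2.22, -0.71, 0.81, 0.14]]
pre8 t 29.0 op 0.04 gf 0.0 F [-0.1 -0.  -0.3] T [0.22 0.02 0.02] p [ 0.4715 -0.0273  0.1717]
[[317.56882442 260.93547864]]
```

View pics/both.png

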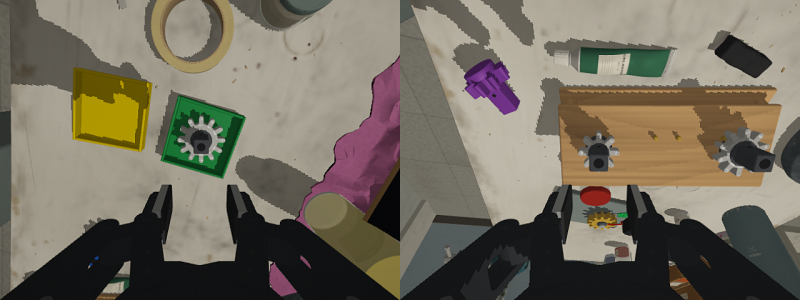

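Left: the 12-tooth gear lies flat, boss up, in the green tray, centred near (200,143). Right: the eight-tooth gear's boss is near (597,160), about where predicted, and the ten-tooth gear is still at (750,150). I'll grasp the eight-tooth gear and place it.

```bash
python3 - <<'E'
from rel import *
c=c8-.0019*ry+.0009*down-.0008*a
print(ctrl.servo_line(c+a*.016,speed=.06,until_force=12));st("at")
ctrl.grip(.0,60);o=st("grip")
if o["opening"]>.015:
    ctrl.servo_line(c+a*.056,speed=.05);st("lift")
    ctrl.servo_line(c+a*.10+np.array([0,0,.05]),speed=.2)
    Y=np.array([.431,.323,0]);q=best(Y+[0,0,.2])
    ctrl.movep(Y+[0,0,.2],q);ctrl.hold(.2);st("tray");snap("tray8");print(tray("tray8",*YE,Y))
    ctrl.servo_line(Y+[0,0,.062],speed=.12);st("near")
    print(ctrl.servo_line(Y+[0,0,.040],speed=.02,until_force=3));o=st("touch")
E
```

```text
False
at t 30.7 op 0.04 gf 0.0 F [1.1 0.3 0.1] T [0.18 0.03 0.02] p [ 0.4806 -0.0717  0.0939]
grip t 31.01 op 0.0189 gf 59.1 F [-1.4  1.7  3.7] T [ 0.27  0.16 -0.02] p [ 0.4806 -0.0717  0.094 ]
lift t 31.96 op 0.0187 gf 58.7 F [ 0.4  0.1 -1.7] T [ 0.33  0.1  -0.01] p [ 0.4759 -0.0522  0.1279]
tray t 34.09 op 0.019 gf 58.7 F [-1.4 -0.6 -1.4] T [ 0.03 -0.06  0.03] p [0.4314 0.3222 0.2   ]
(array([0.42964041, 0.32342896]), (99.59657287597656, 100.00286865234375), 3.9110047817230225, array([248, 146]), array([390, 262]))
near t 35.44 op 0.0191 gf 58.7 F [-0.  -0.2 -0.7] T [-0.03 -0.02  0.  ] p [0.4317 0.3234 0.063 ]
True
touch t 36.14 op 0.0188 gf 59.5 F [-0.2  0.2  3. ] T [ 0.04 -0.   -0.02] p [0.431 0.323 0.049]
```

```bash
python3 - <<'E'
from rel import *
P=np.array(ctrl.observe()["eef_pos"]);ctrl.grip(.04);st("open")
ctrl.servo_line(P+[0,0,.05],speed=.1);ctrl.servo_line(P+[0,0,.15],speed=.25);ctrl.hold(.3);st("up");snap("placed8")
p,im=load("placed8");hsv=cv2.cvtColor(im,cv2.COLOR_BGR2HSV)
for n,X in(("8",[.431,.323]),("12",[.5645,.318])):
    m=((hsv[:,:,1]<70)&(hsv[:,:,2]>80)).astype(np.uint8);k=np.zeros_like(m);u=proj(p,[*X,.026])[0];cv2.circle(k,tuple(int(v) for v in u),55,1,-1)
    W=onplane(p,np.argwhere(m)[:,::-1],.026)[:,:2]-X;d=np.hypot(*W.T);W=W[d<.043];c,r=cv2.minEnclosingCircle((W*1000).astype(np.float32));print(n,"px",u.round(),"offset mm",np.round(c,1),"r",round(r,1))
t=ctrl.read_camera("top");t0=cv2.imread("pics/top0.png")[:,:,::-1]
d=(np.abs(cv2.GaussianBlur(t,(5,5),0).astype(int)-cv2.GaussianBlur(t0,(5,5),0)).max(2)>40).astype(np.uint8)
n,l,s,c=cv2.connectedComponentsWithStats(d);print([(c[i].round().tolist(),int(s[i,4])) for i in range(1,n) if s[i,4]>12])
E
```

```text
open t 36.48 op 0.0401 gf 0.0 F [-0.1 -1.1 -0.3] T [-0.03  0.04  0.04] p [0.4297 0.3223 0.0477]
up t 37.98 op 0.0399 gf 0.0 F [ 1.1 -0.   0.3] T [-0.06  0.01 -0.  ] p [0.4303 0.3226 0.1972]
8 px [321. 225.] offset mm [-0.8  0.6] r 25.1
12 px [438. 296.] offset mm [-1.7  0.2] r 38.5
[([145.0, 270.0], 10673), ([213.0, 214.0], 475), ([368.0, 238.0], 540), ([352.0, 260.0], 41), ([373.0, 272.0], 432), ([356.0, 297.0], 54), ([198.0, 373.0], 89), ([207.0, 434.0], 1051), ([319.0, 475.0], 133)]
```

```bash
python3 -c "
from bench import ctrl
print(ctrl.sign_off())"
```

```text
the job is handed in; nothing more can be done
None
```

I handed the job in at about 38 s. The twelve-tooth gear drove the master to about 0.905 rad, inside the green sector, and now lies flat, boss up, in the green tray. The eight-tooth gear lies flat in the yellow tray. The ten-tooth gear is still in the rack, and I saw no sign of anything else having moved, though the arm hid the tape roll in the last top view.

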